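# Set the rolling mill to its mark and lay the bar ready

## Task

Set the rolling mill's gap: wind the handwheel open (anticlockwise seen from above) well past the red mark, then bring it back clockwise onto the mark and leave it there, so that the last turn is clockwise and the play in the screw is fully taken up. Then take the copper bar from the soldering block and lay it down, without dropping it, inside the blue outline on the feed tray, lengthwise towards the rolls. Leave the jar, hammer and ring mandrel where they are.

Things in the scene. Friction and masses are not known exactly. Their poses are not given: they have to be found in the camera images.
- wheel (a joint): Angle (rad) of the handwheel: a dark steel disc, 130 mm across, lying flat on top of a small green rolling mill, turning about a vertical axis. Grows anticlockwise seen from above (opens the rolls); starts near 0; stops at -0.3 and 3.1. It stays where it is left; about 5 N at the knob turns wheel and screw, half that while the play is crossed.
- hub (a point): Centre of the handwheel, on its axis, 209 mm above the bench; x axis towards the knob, z up. The wheel drives the screw with a play of 0.5 rad in all: after each change of direction it turns 0.5 rad before the screw follows. So it must go more than 0.5 rad past the mark before it comes back, and not be backed off afterwards.
- knob (a point): Middle of the handwheel's knob: an upright black cylinder, 22 mm in diameter, 48 mm tall, 50 mm from the wheel's axis, spinning freely on its pin. This point is half-way up, 229 mm above the bench (top at 253 mm, wheel's rim at 203 mm). A white line runs from the hub through the knob to the rim: the wheel's index.
- mark: Red mark: a tab, 8 mm wide, on the edge of the white dial plate (188 mm across) under the wheel, 77 to 99 mm from the axis, at a height of 174 to 192 mm. Origin on the wheel's axis at bench height, x axis from there through the tab. The knob and white line must point at the tab. It is fixed, but at another angle each time, 0.7 to 1.7 rad anticlockwise of the knob's place at wheel angle 0.
- screw_finger (a point): Point on the screw's brass finger, 50 mm from the wheel's axis, under the wheel; its tip shows past the rim, to 76 mm from the axis. It moves with the screw and the upper roll. It stands 0.25 rad anticlockwise of the knob's line when the play is taken up clockwise (as wanted), 0.25 rad clockwise of it while the screw is driven open.
- bar_center (a point): Centre of the copper bar, 120 x 24 x 18 mm (length along x, z up), 0.3 to 0.52 kg, lying flat on a brown perforated soldering block, 160 x 130 x 24 mm, that stands on the bench.
- lane (a point): Centre of the blue outline (36 x 126 mm, only painted) on the aluminium feed tray (100 x 150 mm, top at a height of 78 mm) in front of the mill's rolls; on the tray's top, 170 mm from the handwheel's axis. y axis along the outline towards the rolls, z up. The bar may lie either end first.
- jar: Lidded jar, 60 mm across and 70 mm tall; origin at the centre of its underside. To be left alone.
- hammer: Hammer, 220 mm long, lying along its x axis; origin at the centre of its underside. To be left alone.
- mandrel: Steel ring mandrel: a slender upright cone, 120 mm tall on a foot 70 mm across; origin at the centre of its underside. To be left alone.
Not all that is in view belongs to the job. What is meant by the part that bears bar_center is not green or pink, and is the larger of those in its own colour.

How it is judged:
By the outcome, as a careful person would: the job done as asked, in the order asked, and still so for the second after the job is handed in, with the robot touching nothing.
It also fails if it takes over 66 s, if anything falls off the work surface, if the arm or the gripper's body presses on something with over 40 N, if the wrist force passes 120 N, or if a joint passes its speed limit or range.

## Robot

A 7-joint arm with a two-finger parallel gripper is mounted at the origin on the work surface. World frame = base frame: x ahead of the robot, y to its left, z up, the work surface at z = 0. Lengths are in m, angles in rad, forces in N, time in s.
With the tool pointing down it reaches from about 0.4 to 0.85 m from the base axis. Payload 4.5 kg.
Tool frame: the origin (TCP) lies at the very end of the fingers, on their centre line; the grasp point (between the pads) lies 19 mm behind it (r.pinch_z is the distance from the TCP to the grasp point, in m); z points along the fingers, y is the line along which they close (so a half turn about z gives the same grasp; the last joint's range is limited). The gripper opens to 88 mm and grips with 3 to 60 N. Pads are 18 mm wide; open, the fingers measure 123 mm over their backs; the gripper's body (75 mm by 187 mm) begins 45 mm behind the grasp point.
Start: joints at [-1.252, 0.689, -0.195, 1.565, 0.157, 0.902, -0.215], TCP at [0.176, 0.6, 0.239] pointing down, gripper open.
Joint ranges: [-3.01, 3.01], [-0.46, 2.08], [-1.47, 1.51], [0.13, 2.56], [-1, 4.14], [0.04, 2.09], [-2.66, 2.66]. Speed limits (rad/s): [2.57, 2.57, 3.14, 3.14, 3.14, 3.14, 3.14].

## Interface

Orientations are given as a unit quaternion [x, y, z, w].
In Python, from plant import r, cams gives the robot as it stands.
- The arm moves only by the shell command python3 -m pendant 'ROWS' [FORCE]. ROWS is JSON, a list of rows, each a list of 3 entries, a list of its own where there are three numbers: the closure, from -1 (fully open) to 1 (shut), then the shift along the tool's x, y, z in mm, then the turn, a rotation vector about the tool's x, y, z in degrees. A call has 1 to 8 rows; each row shifts and turns the commanded pose from where the row before left it, along the tool's axes as they then stand; what a row does not reach is not made up. A row lasts 1/8 s, in which the tool goes at most 62.5 mm and 10.7 degrees, less where a joint would pass 70% of its speed; a pose out of reach is approached as far as the arm can. A call with a gripper value outside its range is refused whole. The fingers move at their own pace and stop on an object; FORCE is the grip in N (left out, the last holds). Time passes only in rows, so rows that do not move let the fingers close. It gives the time, the measured TCP pose, the force, the opening and the grip force at its end, in the units of the state.
- r.get_state(): the state, without advancing time (a new reading comes with each control period).
- cams.snapshot(name): name is "scene" or "side" or "wrist"; returns a dict with "img" (420x560x3 uint8, red, green, blue), "camera_matrix" (3x3 intrinsics, pixels), "camera_from_world" (4x4, takes a point from world to camera coordinates); the wrist camera has in their place "tool_from_camera" (4x4, takes a point from camera to tool coordinates, whose origin is the TCP and whose axes are the flange's). Camera axes: x right, y up, looking along -z (the intrinsics and any distortion apply to the point x, -y, -z); pixel columns grow to the right and rows downward; lengths in m; the calibration is good to about 2 mm. The wrist camera is an equidistant fisheye: a pixel r from the principal point sees the ray r / f radians off the axis. A picture is of the moment at which its call begins: read the wrist's pose just before it. There is no depth.
- r.finish_job(): hands the job in; it is judged then, once.
The state is a dict: "clock": time; "q": joint angles; "qd": joint speeds; "joint_torque": joint torques, N m; "tool_pos": TCP position; "eef_rot": TCP orientation; "contact_force": force on the tool from outside, world axes, zero at the start; "moment": the same for the moment, N m; "opening": opening from 0.0 (shut) to 1.0 (fully open); "finger_force": force on a finger pad.
Only numpy, scipy, OpenCV 4.12 (cv2) and the standard library are available. Lean on these libraries where they do the work, as an engineer would, in place of code of your own. Each camera call takes 0.05 s, during which the arm holds its last target. There are 200 camera calls.

## Working session

There is one attempt and no reset: what is moved stays moved. The work goes in short steps, Python scripts to look and compute and a shell command to move; the robot and the scene stay as the last step left them, time stands still between calls to the robot, and variables do not carry over. Pictures are saved under pics/ and viewed, at most 10 in all, crops included, and the job is handed in when it is done.

```bash
ls; mkdir -p pics
python3 - <<'E'
from plant import r,cams
import cv2,numpy as np,pickle
s=r.get_state();print({k:np.round(s[k],3).tolist() for k in s})
d={}
for n in("scene","side","wrist"):
    d[n]=cams.snapshot(n)
    d[n]['state']=s
    cv2.imwrite(f"pics/{n}0.png",cv2.resize(d[n]['img'][:,:,::-1],(800,600),interpolation=cv2.INTER_CUBIC))
    for k in d[n]:
        if k not in('img','state'):print(n,k,np.round(d[n][k],4).tolist() if not isinstance(d[n][k],str) else d[n][k])
pickle.dump(d,open('d0.pkl','wb'))
E
```

```text
pics
{'clock': 0.0, 'q': [-1.252, 0.69, -0.195, 1.566, 0.157, 0.902, -0.215], 'qd': [0.002, 0.001, 0.0, -0.001, 0.002, 0.002, 0.001], 'joint_torque': [0.0, -52.756, -1.267, -15.344, -0.053, 0.006, 0.0], 'tool_pos': [0.175, 0.599, 0.238], 'eef_rot': [0.142, 0.99, -0.001, -0.0], 'contact_force': [0.307, -0.035, 1.105], 'moment': [-0.008, -0.014, 0.025], 'finger_force': 0.0, 'opening': 0.998}
scene camera_matrix [[406.9779, 0.0, 281.3371], [0.0, 406.9779, 206.0332], [0.0, 0.0, 1.0]]
scene camera_from_world [[0.5026, 0.8644, -0.0139, -0.1711], [-0.7263, 0.4309, 0.5356, 0.3727], [0.469, -0.2591, 0.8444, -1.3948], [0.0, 0.0, 0.0, 1.0]]
side camera_matrix [[410.4909, 0.0, 276.201], [0.0, 410.4909, 204.7466], [0.0, 0.0, 1.0]]
side camera_from_world [[0.8841, -0.4671, -0.0099, -0.5765], [0.2904, 0.5329, 0.7948, -0.2518], [-0.366, -0.7056, 0.6068, -0.8545], [0.0, 0.0, 0.0, 1.0]]
wrist camera_matrix [[325.1923, 0.0, 278.246], [0.0, 325.1923, 210.8457], [0.0, 0.0, 1.0]]
wrist tool_from_camera [[0.0015, 0.9522, 0.3053, 0.0793], [1.0, -0.0012, -0.0011, -0.0005], [-0.0007, 0.3054, -0.9522, -0.1472], [0.0, 0.0, 0.0, 1.0]]
```

View pics/scene0.png

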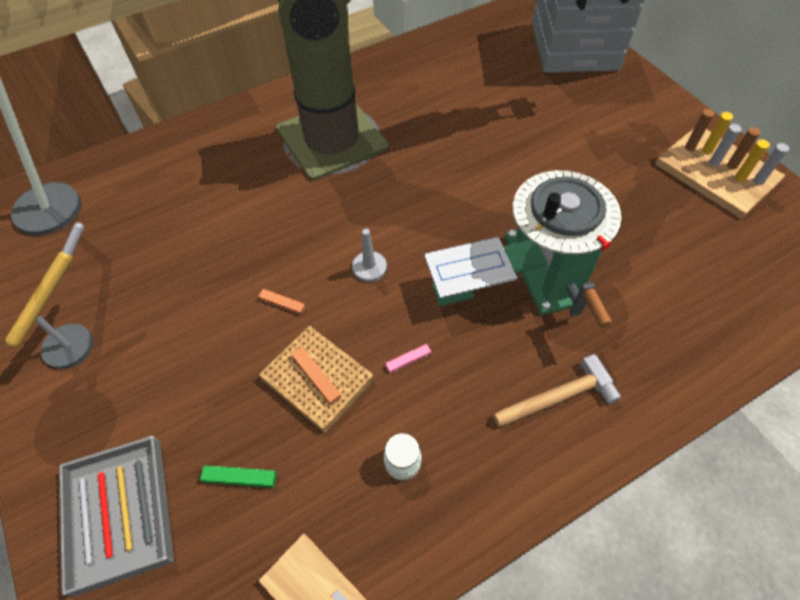

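View pics/side0.png

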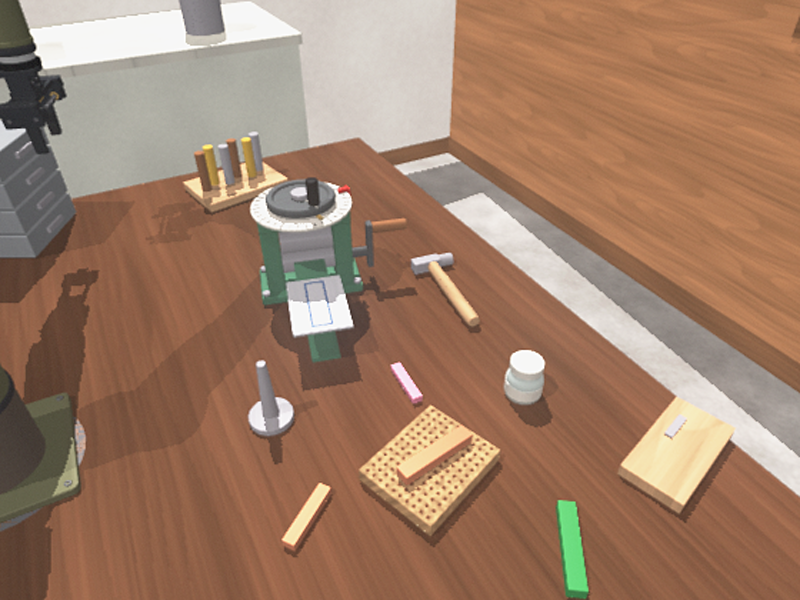

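Candidates for the bar (scene, 800x600): copper bar on the block (316,375), a small copper offcut on the bench (281,301), pink bar (408,358), green bar (238,477). I choose the one on the perforated block, which is the larger copper one. One crop montage should confirm it and give finer pixels.

```bash
cat > h.py <<'E'
import numpy as np,cv2,pickle
from scipy.spatial.transform import Rotation as R
def ray(s,u,v,wrist_state=None):
    K=np.array(s['camera_matrix']);x=(u-K[0,2])/K[0,0];y=(v-K[1,2])/K[1,1]
    if wrist_state is None:
        T=np.linalg.inv(s['camera_from_world']);d=np.array([x,-y,-1.])
    else:
        t=np.hypot(x,y);d=np.array([np.sin(t)*x/t,-np.sin(t)*y/t,-np.cos(t)])
        W=np.eye(4);W[:3,:3]=R.from_quat(wrist_state['eef_rot']).as_matrix();W[:3,3]=wrist_state['tool_pos']
        T=W@np.array(s['tool_from_camera'])
    return T[:3,3],T[:3,:3]@d
def atz(s,u,v,z,ws=None):
    o,d=ray(s,u,v,ws);return o+d*(z-o[2])/d[2]
def proj(s,p):
    c=np.array(s['camera_from_world'])@np.append(p,1);K=np.array(s['camera_matrix'])
    return K[0,0]*c[0]/-c[2]+K[0,2],K[1,1]*-c[1]/-c[2]+K[1,2]
def crop(s,u0,v0,w,h,k):
    return cv2.resize(s['img'][v0:v0+h,u0:u0+w,::-1],None,fx=k,fy=k,interpolation=cv2.INTER_CUBIC)
E
python3 - <<'E'
from h import *
d=pickle.load(open('d0.pkl','rb'))
a=crop(d['scene'],295,115,145,100,2.75*1);
A=[crop(d['scene'],295,115,145,108,2.75),crop(d['scene'],175,220,145,108,2.75),crop(d['side'],165,120,145,108,2.75),crop(d['side'],235,270,145,108,2.75)]
m=min(x.shape[0] for x in A)
im=np.vstack([np.hstack(A[:2]),np.hstack(A[2:])]);print(im.shape);cv2.imwrite('pics/m.png',im)
E
```

```text
(594, 798, 3)
```

View pics/m.png

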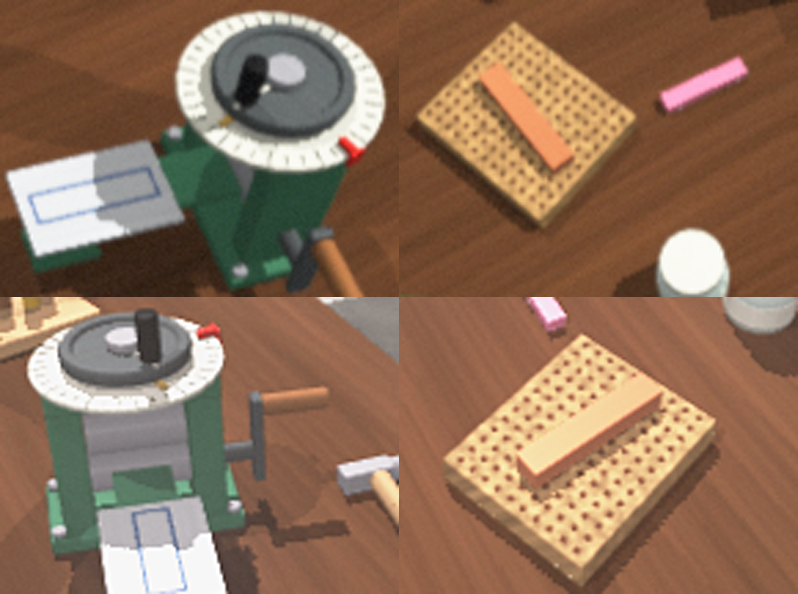

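Run:
```python
from h import *
d=pickle.load(open('d0.pkl','rb'))
def S(u,v,z):return atz(d['scene'],295+u/2.75,115+v/2.75,z)[:2]
def B(u,v,z):return atz(d['scene'],175+(u-399)/2.75,220+v/2.75,z)[:2]
def SS(u,v,z):return atz(d['side'],165+u/2.75,120+(v-297)/2.75,z)[:2]
def SB(u,v,z):return atz(d['side'],235+(u-399)/2.75,270+(v-297)/2.75,z)[:2]
np.set_printoptions(precision=4,suppress=True)
for n,a,b in [('knobtop',S(256,60,.253),SS(148,314,.253)),('hubcap',S(286,72,.211),SS(122,341,.211)),('disc',S(283,78,.203),SS(124,350,.203)),('mark',S(351,148,.184),SS(209,331,.184))]:print(n,a,b)
L=np.array([S(*p,.078) for p in[(28,197),(153,167),(160,194),(36,221)]]);print(L,L.mean(0))
L2=np.array([SS(*p,.078) for p in[(147,594),(132,513),(168,508),(185,585)]]);print(L2,L2.mean(0))
for b in([B(*p,.042) for p in[(479,70),(499,62),(573,153),(553,163)]],[SB(*p,.042) for p in[(519,458),(530,475),(662,395),(643,374)]]):
  b=np.array(b);print(b,b.mean(0))
o=lambda n:np.array(n)
```

```text
knobtop [0.571  0.1598] [0.5724 0.1476]
hubcap [0.5705 0.2049] [0.5579 0.1879]
disc [0.5701 0.2041] [0.5578 0.1848]
mark [0.6538 0.2182] [0.6577 0.2154]
[[ 0.4915 -0.0123]
 [ 0.5241  0.1137]
 [ 0.5544  0.1005]
 [ 0.5195 -0.0207]] [0.5224 0.0453]
[[ 0.4899 -0.0146]
 [ 0.5208  0.1027]
 [ 0.5539  0.0938]
 [ 0.5235 -0.0192]] [0.522  0.0407]
[[ 0.4947 -0.3183]
 [ 0.4966 -0.2987]
 [ 0.6132 -0.2802]
 [ 0.6127 -0.2998]] [ 0.5543 -0.2993]
[[ 0.4949 -0.3084]
 [ 0.495  -0.3243]
 [ 0.614  -0.3099]
 [ 0.6125 -0.2867]] [ 0.5541 -0.3073]
```

The crops confirm the choice. The copper bar on the perforated block is at about (0.554,-0.303) with yaw ~7°, and the lane is at about (0.522,0.043) with yaw ~75°. The hub is at about (0.565,0.20), with the knob pointing to about -80° and the mark at about 12°. I'll move over the knob for a close look.

```bash
python3 -m pendant '[[-1,[0,0,-50],[0,0,0]],[-1,[0,0,-50],[0,0,0]],[-1,[-50,-31,0],[0,0,0]],[-1,[-50,-31,0],[0,0,0]],[-1,[-50,-31,0],[0,0,0]],[-1,[-50,-31,0],[0,0,0]],[-1,[-50,-31,0],[0,0,0]],[-1,[-50,-31,0],[0,0,0]]]' && python3 -m pendant '[[-1,[-50,-31,0],[0,0,0]],[-1,[-50,-31,0],[0,0,0]],[-1,[-50,-31,0],[0,0,0]],[-1,[-50,-31,0],[0,0,0]],[-1,[0,0,0],[0,0,10]],[-1,[0,0,0],[0,0,10]],[-1,[0,0,0],[0,0,10]],[-1,[0,0,0],[0,0,10]]]' && python3 -m pendant '[[-1,[0,0,0],[0,0,10]],[-1,[0,0,0],[0,0,10]],[-1,[0,0,0],[0,0,10]],[-1,[0,0,0],[0,0,10]],[-1,[0,0,0],[0,0,10]],[-1,[0,0,0],[0,0,10]],[-1,[0,0,0],[0,0,7]],[-1,[0,0,0],[0,0,0]]]'
cat >> h.py <<'E'
def look(name,view=True):
    from plant import r,cams
    s=r.get_state();w=cams.snapshot('wrist');w['state']=s
    pickle.dump(w,open(name+'.pkl','wb'));cv2.imwrite(f'pics/{name}.png',cv2.resize(w['img'][:,:,::-1],(800,600),interpolation=cv2.INTER_CUBIC))
    print(np.round(s['tool_pos'],4),'yawY',np.degrees(np.arctan2(*R.from_quat(s['eef_rot']).as_matrix()[[1,0],1])).round(2),'clock',s['clock'],np.round(s['q'],2))
def W(name,u,v,z):
    w=pickle.load(open(name+'.pkl','rb'));return atz(w,u/800*560,v/600*420,z,w['state'])
E
python3 -c "from h import *;look('w1')"
```

```text
clock: 1.15
tool_pos: [0.4122, 0.3354, 0.3386]
eef_rot: [0.142, 0.99, -0.0, -0.0]
contact_force: [0.5, 0.7, -0.3]
opening: 1.0
finger_force: 0.0
clock: 2.15
tool_pos: [0.5681, 0.1618, 0.3383]
eef_rot: [0.474, 0.88, -0.0, -0.0]
contact_force: [-0.4, -0.3, -0.5]
opening: 0.999
finger_force: 0.0
clock: 3.15
tool_pos: [0.5681, 0.162, 0.3384]
eef_rot: [0.88, 0.475, -0.0, 0.0]
contact_force: [-0.9, 0.2, -0.3]
opening: 1.0
finger_force: 0.0
[0.5681 0.162  0.3384] yawY -33.23 clock 3.15 [-0.56  0.56  0.35  1.55 -0.21  1.07 -0.74]
```

View pics/w1.png

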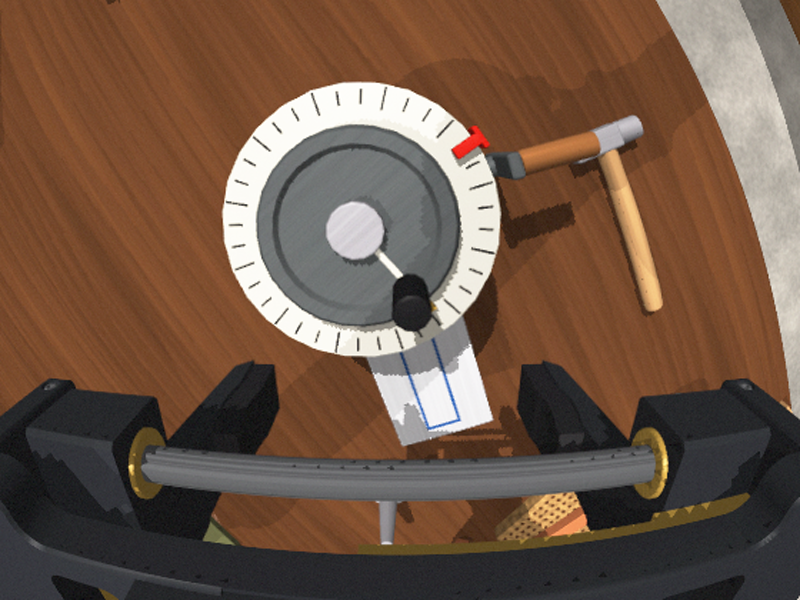

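The wrist view shows the disc centre at (358,225), hub cap (355,231), knob top (412,313), the red tab from (457,154) to (488,137), and the lane below at about (430,385).

Run:
```python
from h import *
np.set_printoptions(precision=4,suppress=True)
f=lambda u,v,z:W('w1',u,v,z)[:2]
hub=np.mean([f(257,225,.203),f(460,225,.203),f(358,125,.203),f(358,326,.203)],0)
dial=np.mean([f(223,218,.188),f(500,218,.188),f(361,82,.188),f(361,356,.188)],0)
cap=f(355,231,.213);k=f(412,313,.253);m=f(470,146,.190)
print('hub',hub,'dial',dial,'cap',cap,'knob',k,'mark',m)
line=[f(379,254,.206),f(403,278,.206)];print('line',line)
for h in(hub,dial,cap):
  print([ (np.hypot(*(p-h)),np.degrees(np.arctan2(*(p-h)[::-1]))) for p in(k,m,line[0],line[1])])
```

```text
hub [0.5673 0.2061] dial [0.5684 0.2076] cap [0.5663 0.2052] knob [0.5735 0.1558] mark [0.6538 0.2096]
line [array([0.5694, 0.1846]), array([0.5735, 0.1638])]
[(np.float64(0.050658240677635386), np.float64(-83.08210634917313)), (np.float64(0.08648296519631167), np.float64(2.2831064035596085)), (np.float64(0.021599754805770845), np.float64(-84.44431659205394)), (np.float64(0.04281957294526198), np.float64(-81.78705096867894))]
[(np.float64(0.05199602553077354), np.float64(-84.3912045177976)), (np.float64(0.08541768134242299), np.float64(1.3333363994899698)), (np.float64(0.022980931828401288), np.float64(-87.32788234155436)), (np.float64(0.04413339787873619), np.float64(-83.36789978328777))]
[(np.float64(0.04989480386830157), np.float64(-81.81307223797299)), (np.float64(0.08752594395989906), np.float64(2.847674032684929)), (np.float64(0.020826378058671866), np.float64(-81.45450915355313)), (np.float64(0.04208403759221009), np.float64(-80.25894334419245))]
```

```bash
python3 -m pendant '[[-1,[-2,7.5,0],[0,0,0]],[-1,[0,0,40],[0,0,0]],[-1,[0,0,40],[0,0,0]],[-1,[0,0,40],[0,0,0]],[-1,[0,0,0],[0,0,0]]]' && python3 -m pendant '[[1,[0,0,0],[0,0,0]],[1,[0,0,0],[0,0,0]],[1,[0,0,0],[0,0,0]],[1,[0,0,0],[0,0,0]],[1,[0,0,0],[0,0,0]],[1,[0,0,0],[0,0,0]]]' 25
python3 - <<'E'
from h import *
from plant import r
s=r.get_state();M=R.from_quat(s['eef_rot']).as_matrix()
hub=np.array([.567,.206]);print(s['tool_pos'],np.hypot(*(s['tool_pos'][:2]-hub)),np.degrees(np.arctan2(*(s['tool_pos'][:2]-hub)[::-1])))
P=lambda a:hub+.05*np.array([np.cos(np.radians(a)),np.sin(np.radians(a))])
a=np.arange(-83,53,8.5);Q=np.array([P(x) for x in a])
for x,dq in zip(a[1:],np.diff(Q,axis=0)):print(round(x,1),np.round(1e3*M.T@np.append(dq,0),1)[:2])
E
```

```text
clock: 3.82
tool_pos: [0.5717, 0.1552, 0.2162]
eef_rot: [0.88, 0.475, -0.003, -0.001]
contact_force: [-1.3, 0.2, 0.7]
opening: 0.999
finger_force: 0.0
clock: 4.58
tool_pos: [0.5735, 0.1561, 0.2187]
eef_rot: [0.88, 0.475, 0.0, -0.0]
contact_force: [-0.1, -0.6, 0.4]
opening: 0.343
finger_force: 0.0
[0.57351746 0.15609472 0.2187319 ] 0.050329061033937576 -82.55947547342552
-74.5 [5.2 5.3]
-66.0 [5.9 4.5]
-57.5 [6.5 3.5]
-49.0 [7.  2.5]
-40.5 [7.3 1.5]
-32.0 [7.4 0.4]
-23.5 [ 7.4 -0.7]
-15.0 [ 7.2 -1.8]
-6.5 [ 6.8 -2.8]
2.0 [ 6.3 -3.8]
10.5 [ 5.7 -4.7]
19.0 [ 5.  -5.5]
27.5 [ 4.1 -6.2]
36.0 [ 3.1 -6.7]
44.5 [ 2.1 -7.1]
```

```bash
python3 -m pendant '[[1,[0,0,0],[0,0,0]],[1,[0,0,0],[0,0,0]],[1,[0,0,0],[0,0,0]],[1,[0,0,0],[0,0,0]]]' 25 && python3 -m pendant '[[1,[5.2,5.3,0],[0,0,0]],[1,[5.9,4.5,0],[0,0,0]],[1,[6.5,3.5,0],[0,0,0]],[1,[7,2.5,0],[0,0,0]]]'; python3 -c "from h import *;look('w2')"
```

```text
clock: 5.08
tool_pos: [0.5733, 0.1563, 0.2187]
eef_rot: [0.88, 0.475, -0.0, -0.0]
contact_force: [-1.8, -0.1, 0.0]
opening: 0.243
finger_force: 25.0
clock: 5.58
tool_pos: [0.5988, 0.1681, 0.2186]
eef_rot: [0.88, 0.475, -0.002, -0.001]
contact_force: [-8.8, 0.4, 5.5]
opening: 0.236
finger_force: 25.0
[0.5988 0.1681 0.2186] yawY -33.32 clock 5.575 [-0.51  0.73  0.3   1.61 -0.26  0.85 -0.69]
```

```bash
python3 -m pendant '[[1,[7.3,1.5,0],[0,0,0]],[1,[7.4,0.4,0],[0,0,0]],[1,[7.4,-0.7,0],[0,0,0]],[1,[7.2,-1.8,0],[0,0,0]],[1,[6.8,-2.8,0],[0,0,0]],[1,[6.3,-3.8,0],[0,0,0]]]' && python3 -m pendant '[[1,[5.7,-4.7,0],[0,0,0]],[1,[5.0,-5.5,0],[0,0,0]],[1,[4.1,-6.2,0],[0,0,0]],[1,[3.1,-6.7,0],[0,0,0]],[1,[2.1,-7.1,0],[0,0,0]],[1,[0,0,0],[0,0,0]]]';  python3 -c "
from h import *;look('w3')
a=cv2.imread('pics/w2.png');b=cv2.imread('pics/w3.png');cv2.imwrite('pics/w23.png',cv2.resize(np.hstack([a[:480,200:600],b[:480,200:600]]),(800,480)))"
```

```text
clock: 6.38
tool_pos: [0.6158, 0.2044, 0.2186]
eef_rot: [0.881, 0.474, -0.003, 0.001]
contact_force: [-8.3, -5.4, 6.6]
opening: 0.241
finger_force: 25.0
clock: 7.12
tool_pos: [0.6044, 0.2374, 0.2187]
eef_rot: [0.881, 0.474, -0.001, 0.002]
contact_force: [-1.4, -5.1, 2.5]
opening: 0.239
finger_force: 25.0
[0.6044 0.2374 0.2187] yawY -33.43 clock 7.125 [-0.61  0.76  0.32  1.52 -0.27  0.9  -0.79]
```

View pics/w23.png

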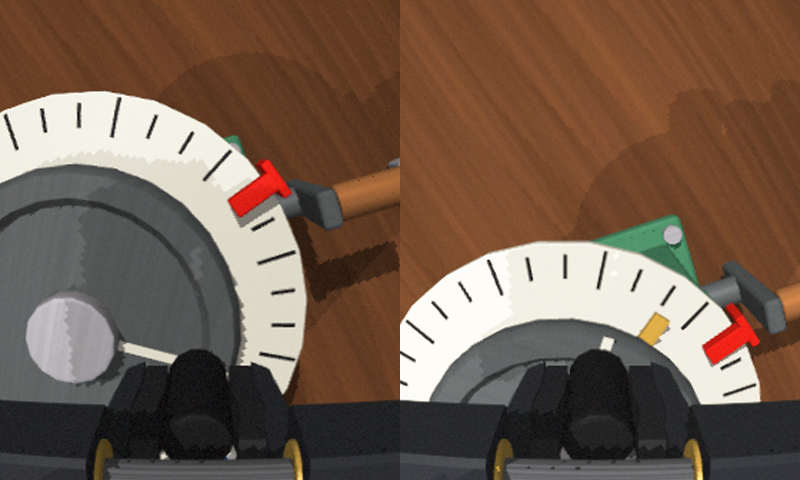

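```bash
python3 -m pendant '[[1,[1,-7.3,0],[0,0,0]],[1,[0,-7.4,0],[0,0,0]],[1,[0,0,0],[0,0,0]],[1,[0,0,0],[0,0,0]]]'
python3 - <<'E'
from h import *
from plant import r
hub=np.array([.567,.206]);A=lambda p:(np.round(p,4),np.round(np.hypot(*(p-hub)),4),np.degrees(np.arctan2(*(p-hub)[::-1])).round(2))
for n,pts in(('w2',[(438,206),(456,193),(475,180)]),('w3',[(513,353),(530,339),(546,325)]),('w1',[(459,153),(471,146),(480,139)])):
  for p in pts:print(n,A(W(n,*p,.190)[:2]))
print('cap',W('w2',272,338,.213),'cap edges',W('w2',226,338,.213),W('w2',318,338,.213))
# rim circle centre from w2: fit dial edge
s=r.get_state();M=R.from_quat(s['eef_rot']).as_matrix();p=s['tool_pos'][:2];print('tcp',A(p))
for a0 in(0,2,4,6):
  a=np.linspace(60,a0,9);Q=np.array([hub+.05*np.array([np.cos(np.radians(x)),np.sin(np.radians(x))]) for x in a])
  if a0==4:
    for x,dq in zip(a[1:],np.diff(Q,axis=0)):print(round(x,1),np.round(1e3*M.T@np.append(dq,0),1)[:2])
E
```

```text
clock: 7.68
tool_pos: [0.5933, 0.2474, 0.2187]
eef_rot: [0.881, 0.474, 0.001, 0.002]
contact_force: [2.0, -4.6, -0.2]
opening: 0.241
finger_force: 25.0
w2 (array([0.6448, 0.2101]), np.float64(0.0779), np.float64(3.05))
w2 (array([0.6532, 0.2107]), np.float64(0.0864), np.float64(3.12))
w2 (array([0.662 , 0.2111]), np.float64(0.0952), np.float64(3.06))
w3 (array([0.6453, 0.2099]), np.float64(0.0784), np.float64(2.85))
w3 (array([0.6545, 0.2114]), np.float64(0.0877), np.float64(3.52))
w3 (array([0.6633, 0.213 ]), np.float64(0.0966), np.float64(4.17))
w1 (array([0.6454, 0.2094]), np.float64(0.0785), np.float64(2.52))
w1 (array([0.6543, 0.2093]), np.float64(0.0874), np.float64(2.13))
w1 (array([0.6617, 0.2101]), np.float64(0.0948), np.float64(2.47))
cap [0.56936418 0.20626902 0.213     ] cap edges [0.55390208 0.21597012 0.213     ] [0.5839087  0.19703389 0.213     ]
tcp (array([0.5933, 0.2474]), np.float64(0.0491), np.float64(57.55))
53.0 [-0.   6.1]
46.0 [-0.8  6.1]
39.0 [-1.5  5.9]
32.0 [-2.2  5.7]
25.0 [-2.9  5.4]
18.0 [-3.5  5. ]
11.0 [-4.1  4.5]
4.0 [-4.6  4. ]
```

```bash
python3 -m pendant '[[1,[0.2,6.3,0],[0,0,0]],[1,[-0.8,6.1,0],[0,0,0]],[1,[-1.5,5.9,0],[0,0,0]],[1,[-2.2,5.7,0],[0,0,0]],[1,[-2.9,5.4,0],[0,0,0]],[1,[-3.5,5.0,0],[0,0,0]],[1,[-4.1,4.5,0],[0,0,0]],[1,[0,0,0],[0,0,0]]]' && python3 -m pendant '[[1,[0,0,0],[0,0,0]]]';  python3 -c "
from h import *;look('w4')
a=cv2.imread('pics/w4.png');cv2.imwrite('pics/w4c.png',cv2.resize(a[100:480,250:600],None,fx=1.57,fy=1.57,interpolation=2))"
```

```text
clock: 8.68
tool_pos: [0.6141, 0.2185, 0.2186]
eef_rot: [0.88, 0.476, -0.001, -0.003]
contact_force: [-5.2, 1.9, 3.8]
opening: 0.24
finger_force: 25.0
clock: 8.8
tool_pos: [0.6141, 0.2185, 0.2187]
eef_rot: [0.88, 0.476, -0.001, -0.003]
contact_force: [-5.2, 1.7, 4.0]
opening: 0.243
finger_force: 25.0
[0.6141 0.2185 0.2187] yawY -33.2 clock 8.8 [-0.57  0.77  0.3   1.51 -0.27  0.91 -0.75]
```

View pics/w4c.png

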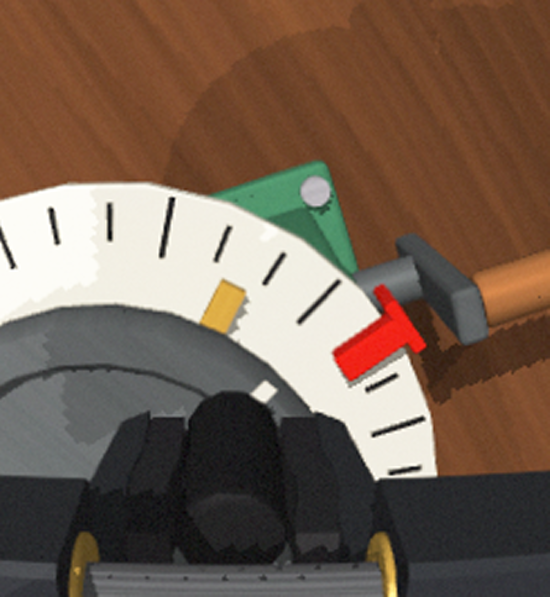

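The white line's tip is at crop (264,391) and the tab runs from (345,367) to (398,332). The brass finger at (223,305) is anticlockwise of the line, so the play is being taken up.

Run:
```python
from h import *
hub=np.array([.567,.206]);A=lambda p,h=hub:(np.round(p,4),np.round(np.hypot(*(p-h)),4),np.degrees(np.arctan2(*(p-h)[::-1])).round(2))
f=lambda u,v,z:W('w4',250+u/1.57,100+v/1.57,z)[:2]
for p,z in[((264,391),.203),((345,367),.191),((372,349),.191),((398,332),.191),((222,306),.195)]:print(A(f(*p,z)),A(f(*p,z),np.array([.5685,.206])))
print(A(np.array([.6141,.2185])))
# dial circle fit
import scipy.optimize as so
pts=np.array([f(*p,.188) for p in[(100,182),(200,197),(300,242),(430,420),(434,470),(20,190)]])
print(so.least_squares(lambda c:np.hypot(*(pts-c).T)-.094,hub).x)
```

```text
(array([0.625 , 0.2205]), np.float64(0.0598), np.float64(14.06)) (array([0.625 , 0.2205]), np.float64(0.0583), np.float64(14.41))
(array([0.6438, 0.21  ]), np.float64(0.0769), np.float64(2.98)) (array([0.6438, 0.21  ]), np.float64(0.0754), np.float64(3.04))
(array([0.6523, 0.2104]), np.float64(0.0854), np.float64(2.97)) (array([0.6523, 0.2104]), np.float64(0.0839), np.float64(3.02))
(array([0.6603, 0.2107]), np.float64(0.0934), np.float64(2.89)) (array([0.6603, 0.2107]), np.float64(0.0919), np.float64(2.94))
(array([0.6269, 0.2422]), np.float64(0.0699), np.float64(31.16)) (array([0.6269, 0.2422]), np.float64(0.0687), np.float64(31.81))
(array([0.6141, 0.2185]), np.float64(0.0487), np.float64(14.86))
[0.56470598 0.20642966]
```

```bash
python3 -m pendant '[[1,[-3.3,3.1,0],[0,0,0]],[1,[-3.5,2.9,0],[0,0,0]],[1,[0,0,0],[0,0,0]],[1,[0,0,0],[0,0,0]]]';  python3 -c "
from h import *;look('w5')
a=cv2.imread('pics/w5.png');cv2.imwrite('pics/w5c.png',cv2.resize(a[200:440,350:590],None,fx=2.5,fy=2.5,interpolation=2))"
```

```text
clock: 9.35
tool_pos: [0.6155, 0.2106, 0.2186]
eef_rot: [0.879, 0.476, -0.0, -0.003]
contact_force: [-5.3, 3.3, 3.9]
opening: 0.243
finger_force: 25.0
[0.6155 0.2106 0.2186] yawY -33.16 clock 9.35 [-0.55  0.76  0.3   1.52 -0.27  0.9  -0.74]
```

View pics/w5c.png

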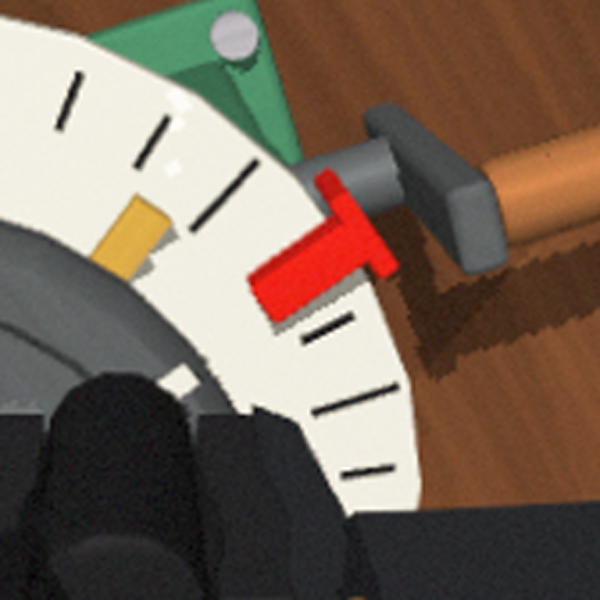

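The line's tip is at (194,372) in the crop and the tab axis runs from (262,300) to (350,243).

Run:
```python
from h import *
f=lambda u,v,z:W('w5',350+u/2.5,200+v/2.5,z)[:2]
for hub in np.array([[.567,.206],[.566,.207]]):
  for p,z in[((194,372),.203),((168,389),.203),((262,300),.192),((350,243),.192),((133,240),.195)]:
    q=f(*p,z)-hub;print(np.round(q+hub,4),np.hypot(*q).round(4),np.degrees(np.arctan2(*q[::-1])).round(2))
```

```text
[0.6295 0.2107] 0.0627 4.28
[0.6247 0.2104] 0.0578 4.4
[0.6432 0.211 ] 0.0764 3.72
[0.66   0.2115] 0.0932 3.37
[0.6318 0.2314] 0.0696 21.4
[0.6295 0.2107] 0.0636 3.32
[0.6247 0.2104] 0.0588 3.35
[0.6432 0.211 ] 0.0773 2.94
[0.66   0.2115] 0.0941 2.73
[0.6318 0.2314] 0.0702 20.34
```

```bash
python3 -m pendant '[[1,[-0.4,0.4,0],[0,0,0]],[1,[0,0,0],[0,0,0]],[1,[0,0,0],[0,0,0]],[-1,[0,0,0],[0,0,0]],[-1,[0,0,0],[0,0,0]],[-1,[0,0,0],[0,0,0]],[-1,[0,0,0],[0,0,0]],[-1,[0,0,0],[0,0,0]]]' && python3 -m pendant '[[-1,[0,0,0],[0,0,0]],[-1,[0,0,0],[0,0,0]],[-1,[0,0,-40],[0,0,0]],[-1,[0,0,-40],[0,0,0]],[-1,[-20,0,-40],[0,0,0]],[-1,[-20,0,0],[0,0,0]],[-1,[0,0,0],[0,0,0]]]';  python3 -c "
from h import *;look('w6')
a=cv2.imread('pics/w6.png');cv2.imwrite('pics/w6c.png',cv2.resize(a[0:400,150:650],(800,640))[:600])"
```

```text
clock: 10.4
tool_pos: [0.6174, 0.2062, 0.2187]
eef_rot: [0.88, 0.475, 0.0, -0.0]
contact_force: [0.3, -0.4, -0.3]
opening: 0.79
finger_force: 0.0
clock: 11.28
tool_pos: [0.5951, 0.1714, 0.3395]
eef_rot: [0.881, 0.474, 0.0, 0.0]
contact_force: [0.4, -0.2, 0.4]
opening: 0.995
finger_force: 0.0
[0.5951 0.1714 0.3395] yawY -33.45 clock 11.275 [-0.55  0.6   0.35  1.46 -0.22  1.12 -0.74]
```

View pics/w6c.png

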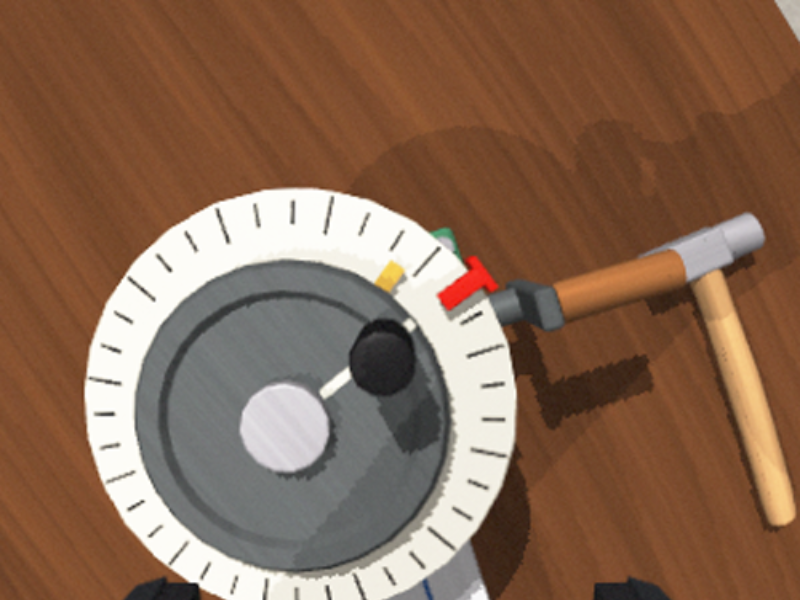

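Line runs (325,393)→(412,324), tab (443,301)→(482,276), disc left 135, right 447, top 260, bottom 571.

Run:
```python
from h import *
f=lambda u,v,z:W('w6',150+u/1.6,v/1.6,z)[:2]
hub=np.mean([f(*p,.203) for p in[(135,415),(447,415),(291,260),(291,571)]],0);print(hub)
D=np.mean([f(*p,.190) for p in[(85,400),(516,400),(300,188)]],0);print(D)
for h in(hub,np.array([.567,.206])):
  for p,z in[((325,393),.204),((345,377),.204),((412,324),.204),((443,301),.192),((465,286),.192),((380,372),.229)]:
    q=f(*p,z)-h;print(np.round(q+h,4),np.hypot(*q).round(4),np.degrees(np.arctan2(*q[::-1])).round(2))
# image-based check: red tab centroid and white-line segment
w=pickle.load(open('w6.pkl','rb'));im=w['img'].astype(int)
m=(im[...,0]>150)&(im[...,1]<70)&(im[...,2]<70);v,u=np.nonzero(m);print(u.mean()*800/560,v.mean()*600/420,len(u))
c=np.array([u.mean(),v.mean()])*800/560;q=W('w6',*c,.190)[:2]-hub;print('tab',np.degrees(np.arctan2(*q[::-1])),np.hypot(*q))
```

```text
[0.56754778 0.20659936]
[0.58773903 0.23413578]
[0.5858 0.2069] 0.0182 1.0
[0.5958 0.2078] 0.0283 2.44
[0.6285 0.2108] 0.0611 3.9
[0.6434 0.2107] 0.0759 3.08
[0.6539 0.211 ] 0.0865 2.93
[0.6108 0.2051] 0.0433 -2.01
[0.5858 0.2069] 0.0188 2.8
[0.5958 0.2078] 0.0289 3.58
[0.6285 0.2108] 0.0617 4.42
[0.6434 0.2107] 0.0765 3.5
[0.6539 0.211 ] 0.0871 3.3
[0.6108 0.2051] 0.0438 -1.2
442.08000000000004 176.89142857142855 250
tab 3.089739747610598 0.08803168056185622
```

Wheel rests within ~1° of the mark, with the finger anticlockwise of the line. Now the bar.

```bash
python3 -m pendant '[[-1,[-52.2,28.4,0],[0,0,0]],[-1,[-52.2,28.4,0],[0,0,0]],[-1,[-52.2,28.4,0],[0,0,0]],[-1,[-52.2,28.4,0],[0,0,0]],[-1,[-52.2,28.4,0],[0,0,0]],[-1,[-52.2,28.4,0],[0,0,0]],[-1,[-52.2,28.4,0],[0,0,0]],[-1,[-52.2,28.4,0],[0,0,0]]]' && python3 -m pendant '[[-1,[0,0,20],[0,0,9.8]],[-1,[0,0,20],[0,0,9.8]],[-1,[0,0,20],[0,0,9.8]],[-1,[0,0,20],[0,0,9.8]],[-1,[0,0,20],[0,0,9.8]],[-1,[0,0,0],[0,0,0]],[-1,[0,0,0],[0,0,0]]]';  python3 -c "
from h import *;look('w7')"
```

```text
clock: 12.32
tool_pos: [0.5567, -0.3016, 0.3376]
eef_rot: [0.88, 0.476, 0.0, -0.001]
contact_force: [1.0, 0.2, -0.3]
opening: 1.0
finger_force: 0.0
clock: 13.2
tool_pos: [0.5566, -0.3008, 0.2389]
eef_rot: [0.998, 0.069, 0.0, 0.0]
contact_force: [-0.7, 0.4, -0.5]
opening: 1.002
finger_force: 0.0
[ 0.5566 -0.3008  0.2389] yawY -82.11 clock 13.2 [ 0.15  0.75  0.53  1.56 -0.44  0.95 -0.61]
```

View pics/w7.png

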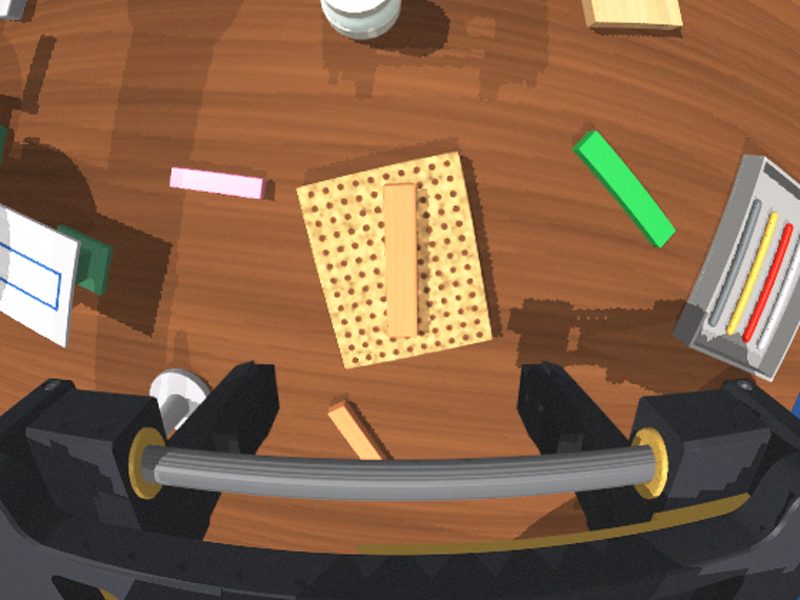

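Bar top-face corners: (385,186), (416,186), (417,335), (388,336). The mandrel foot is at about (180,400).

Run:
```python
from h import *
from plant import r
c=np.array([W('w7',*p,.042)[:2] for p in[(385,186),(416,186),(417,335),(388,336)]]);print(c)
ctr=c.mean(0);d=(c[0]+c[1]-c[2]-c[3])/2;print(ctr,np.hypot(*d),np.degrees(np.arctan2(d[1],d[0])))
s=r.get_state();M=R.from_quat(s['eef_rot']).as_matrix();print('shift',1e3*M.T@np.append(ctr-s['tool_pos'][:2],0))
print('mandrel',W('w7',175,400,.01))
L=np.array([W('w7',*p,.078)[:2] for p in[(62,271),(54,310)]]);print(L.mean(0))
```

```text
[[ 0.61252895 -0.2840137 ]
 [ 0.61571501 -0.30656684]
 [ 0.49988162 -0.32479235]
 [ 0.49582232 -0.30198124]]
[ 0.55598698 -0.30433853] 0.1176698774687459 8.846662896533562
shift [-1.05335550e+00  3.19721154e+00  7.46111525e-04]
mandrel [ 0.38002459 -0.0979768   0.01      ]
[ 0.50627931 -0.01734654]
```

```bash
python3 -m pendant '[[-1,[-1,3.2,0],[0,0,-0.6]],[-1,[0,0,50],[0,0,0]],[-1,[0,0,50],[0,0,0]],[-1,[0,0,50],[0,0,0]],[-1,[0,0,40],[0,0,0]],[-1,[0,0,20],[0,0,0]],[-1,[0,0,0],[0,0,0]],[-1,[0,0,0],[0,0,0]]]' && python3 -m pendant '[[1,[0,0,0],[0,0,0]],[1,[0,0,0],[0,0,0]],[1,[0,0,0],[0,0,0]],[1,[0,0,0],[0,0,0]],[1,[0,0,0],[0,0,0]],[1,[0,0,0],[0,0,0]],[1,[0,0,0],[0,0,0]],[1,[0,0,0],[0,0,0]]]' 45
```

```text
clock: 14.25
tool_pos: [0.5564, -0.3052, 0.0305]
eef_rot: [0.997, 0.072, 0.001, 0.001]
contact_force: [-0.0, -0.7, 0.1]
opening: 1.001
finger_force: 0.0
clock: 15.25
tool_pos: [0.5552, -0.304, 0.0286]
eef_rot: [0.997, 0.072, -0.0, -0.0]
contact_force: [-1.5, 0.8, -0.6]
opening: 0.266
finger_force: 45.0
```

```bash
python3 -m pendant '[[1,[0,0,-10],[0,0,0]],[1,[0,0,-30],[0,0,0]],[1,[0,0,-50],[0,0,0]],[1,[0,0,-50],[0,0,0]],[1,[0,0,-40],[0,0,0]],[1,[2,-35,0],[0,0,0]],[1,[2,-35,0],[0,0,0]],[1,[2,-35,0],[0,0,0]]]' 45 && python3 -m pendant '[[1,[2,-35,0],[0,0,0]],[1,[2,-35,0],[0,0,0]],[1,[2,-35,0],[0,0,0]],[1,[2,-35,0],[0,0,0]],[1,[2,-35,0],[0,0,0]],[1,[1,-35,0],[0,0,0]],[1,[0,-32,0],[0,0,0]],[1,[0,0,0],[0,0,0]]]' && python3 -m pendant '[[1,[0,0,0],[0,0,-9.5]],[1,[0,0,0],[0,0,-9.5]],[1,[0,0,0],[0,0,-9.5]],[1,[0,0,0],[0,0,-9.5]],[1,[0,0,0],[0,0,-9.5]],[1,[0,0,0],[0,0,-9.5]],[1,[0,0,0],[0,0,-9.4]],[1,[0,0,0],[0,0,0]]]';python3 -c "
from h import *;look('w8')
from plant import r,cams
for n in('scene','side'):pickle.dump(cams.snapshot(n),open(n+'8.pkl','wb'))
a=crop(pickle.load(open('scene8.pkl','rb')),265,110,190,143,2.1);b=crop(pickle.load(open('side8.pkl','rb')),150,110,190,143,2.1)
c=cv2.resize(cv2.imread('pics/w8.png'),(399,300))
c=cv2.resize(cv2.imread('pics/w8.png')[150:550,130:670],(399,300))
d=np.vstack([np.hstack([a,b]),np.hstack([c,np.zeros_like(c)])[:, :a.shape[1]+b.shape[1]]]);print(d.shape);cv2.imwrite('pics/m8.png',d[:600,:800])"
```

```text
clock: 16.25
tool_pos: [0.5455, -0.1982, 0.2091]
eef_rot: [0.997, 0.072, -0.0, -0.0]
contact_force: [0.4, -0.5, -2.4]
opening: 0.266
finger_force: 45.0
clock: 17.25
tool_pos: [0.5212, 0.0451, 0.2086]
eef_rot: [0.997, 0.075, -0.001, -0.001]
contact_force: [-0.2, -0.6, -3.3]
opening: 0.266
finger_force: 45.0
clock: 18.25
tool_pos: [0.5221, 0.0401, 0.209]
eef_rot: [0.796, 0.605, 0.0, 0.0]
contact_force: [-0.2, -0.0, -2.7]
opening: 0.267
finger_force: 45.0
[0.5221 0.0401 0.209 ] yawY -15.53 clock 18.25 [-0.3   0.61  0.22  1.92 -0.22  0.64 -0.22]
(600, 798, 3)
```

View pics/m8.png

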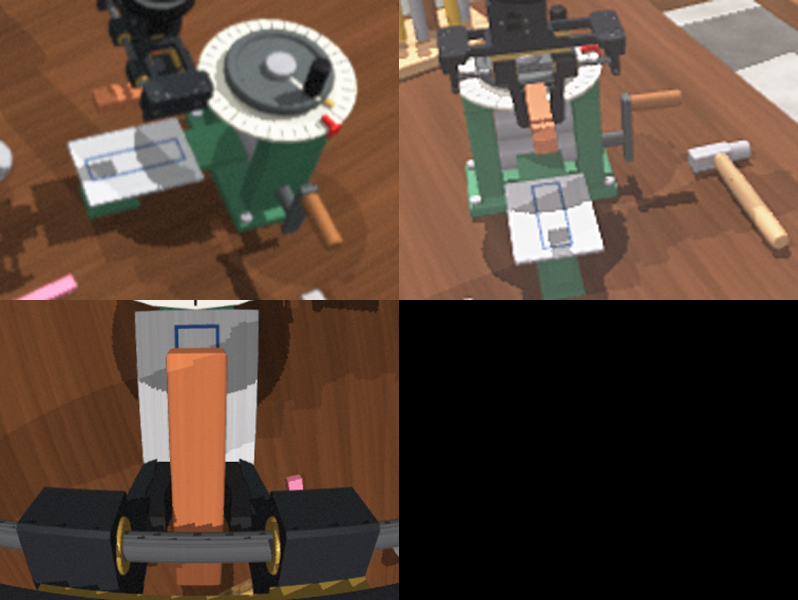

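Lower-left panel: the bar's far top corners are at (168,353),(226,353), its edges go down to (173,520),(224,520), and the outline's far corners are at (176,325),(218,325). The bar is level in the gripper and roughly aligned with the lane.

Run:
```python
from h import *
f=lambda x,y,z:W('w8',130+x*540/399,150+(y-300)*400/300,z)[:2]
w=pickle.load(open('w8.pkl','rb'));s=w['state'];M=R.from_quat(s['eef_rot']).as_matrix();p=s['tool_pos'][:2]
T=lambda q:np.round(1e3*(M.T@np.append(q-p,0))[:2],1)
L=[f(176,325,.078),f(218,325,.078)];print('lane far',T(L[0]),T(L[1]),T(np.mean(L,0)))
for q in[(168,353),(226,353),(173,520),(224,520)]:print('bar',T(f(*q,.2224)))
for q in[(135,311),(258,311),(143,460),(256,460)]:print('tray',T(f(*q,.078)))
hub=np.array([.5672,.2063]);print('lane from hub',T(hub),T(hub-.17*np.array([.263,.965])), T(np.array([.5063,-.0173])))
print(T(np.array([.5224,.0453])),T(np.array([.522,.0407])))
```

```text
lane far [ 63.3 -17.4] [63.3 16.4] [63.3 -0.5]
bar [ 60.6 -11.6]
bar [60.6 11.2]
bar [-15.9 -11.5]
bar [-15.9  12.6]
tray [ 75.2 -50.6]
tray [75.3 48.7]
tray [-53.8 -49.1]
tray [-53.7  52.9]
lane from hub [172.2  -1. ] [ 2.2 -0.2] [-59.5   0.2]
[ 5.1 -1.1] [ 0.6 -0.2]
```

```bash
python3 -m pendant '[[1,[0.8,-0.5,0],[0,0,0]],[1,[0,0,40],[0,0,0]],[1,[0,0,40],[0,0,0]],[1,[0,0,30],[0,0,0]],[1,[0,0,8],[0,0,0]],[1,[0,0,4],[0,0,0]],[1,[0,0,0],[0,0,0]],[1,[0,0,0],[0,0,0]]]' && python3 -m pendant '[[1,[0,0,1.5],[0,0,0]],[1,[0,0,0],[0,0,0]]]' && python3 -m pendant '[[1,[0,0,1],[0,0,0]],[1,[0,0,0],[0,0,0]]]'
```

```text
clock: 19.4
tool_pos: [0.5225, 0.0426, 0.0877]
eef_rot: [0.795, 0.607, 0.001, 0.0]
contact_force: [-0.3, 0.7, -3.0]
opening: 0.266
finger_force: 45.0
clock: 19.65
tool_pos: [0.5219, 0.0425, 0.0854]
eef_rot: [0.795, 0.607, 0.0, 0.0]
contact_force: [-0.3, 0.1, -3.9]
opening: 0.27
finger_force: 45.0
clock: 19.9
tool_pos: [0.5217, 0.0425, 0.0841]
eef_rot: [0.795, 0.607, -0.0, -0.0]
contact_force: [-0.6, 0.3, -2.7]
opening: 0.263
finger_force: 45.0
```

```bash
python3 -m pendant '[[1,[0,0,0.8],[0,0,0]],[1,[0,0,0],[0,0,0]]]' && python3 -m pendant '[[1,[0,0,0.7],[0,0,0]],[1,[0,0,0],[0,0,0]]]'&& python3 -m pendant '[[1,[0,0,0.6],[0,0,0]],[1,[0,0,0],[0,0,0]]]'
```

```text
clock: 20.15
tool_pos: [0.5217, 0.0425, 0.0833]
eef_rot: [0.795, 0.607, -0.0, -0.0]
contact_force: [-1.0, -0.0, -3.7]
opening: 0.272
finger_force: 45.0
clock: 20.4
tool_pos: [0.5217, 0.0425, 0.0827]
eef_rot: [0.795, 0.607, -0.0, -0.0]
contact_force: [-0.7, 1.0, -2.8]
opening: 0.269
finger_force: 45.0
clock: 20.65
tool_pos: [0.5218, 0.0425, 0.0825]
eef_rot: [0.795, 0.607, 0.0, -0.0]
contact_force: [-1.0, 0.1, 4.1]
opening: 0.267
finger_force: 45.0
```

Contact (+4 N). I'll release, lift straight up, and back off.

```bash
python3 -m pendant '[[0.6,[0,0,0],[0,0,0]],[0.3,[0,0,0],[0,0,0]],[0,[0,0,0],[0,0,0]],[-0.3,[0,0,0],[0,0,0]],[-0.3,[0,0,0],[0,0,0]],[-0.3,[0,0,0],[0,0,0]],[-0.3,[0,0,0],[0,0,0]]]' 5 && python3 -m pendant '[[-0.3,[0,0,-15],[0,0,0]],[-0.3,[0,0,-40],[0,0,0]],[-0.3,[0,0,-50],[0,0,0]],[-0.3,[0,0,-50],[0,0,0]],[-0.3,[-30,0,-50],[0,0,0]],[-0.3,[-40,0,0],[0,0,0]],[-0.3,[-40,0,0],[0,0,0]],[-0.3,[0,0,0],[0,0,0]]]';python3 -c "
from h import *;look('w9')
from plant import r,cams
pickle.dump(cams.snapshot('scene'),open('scene9.pkl','wb'))
a=crop(pickle.load(open('scene9.pkl','rb')),265,110,190,143,2.1)
c=cv2.resize(cv2.imread('pics/w9.png')[:400,130:670],(399,300))
cv2.imwrite('pics/m9.png',cv2.resize(np.hstack([c,a]),(800,300)))"
```

```text
clock: 21.52
tool_pos: [0.5218, 0.0425, 0.0821]
eef_rot: [0.795, 0.607, 0.0, -0.0]
contact_force: [0.7, -0.0, -0.5]
opening: 0.651
finger_force: 0.0
clock: 22.52
tool_pos: [0.4915, -0.0671, 0.2884]
eef_rot: [0.797, 0.604, -0.0, 0.001]
contact_force: [-0.3, 0.4, -0.2]
opening: 0.646
finger_force: 0.0
[ 0.4915 -0.0671  0.2884] yawY -15.7 clock 22.525 [-0.14  0.46  0.28  1.9  -0.17  0.8  -0.05]
```

View pics/m9.png

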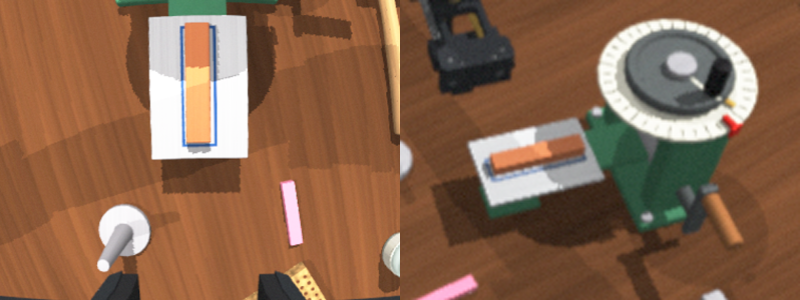

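The bar lies within the outline's width. I've used all my picture views (one over), so I'll check the lengthwise fit numerically.

Run:
```python
from h import *
w=pickle.load(open('w9.pkl','rb'));im=w['img'];s=w['state'];M=R.from_quat(s['eef_rot']).as_matrix()
hsv=cv2.cvtColor(im,cv2.COLOR_RGB2HSV)
reg=np.zeros(im.shape[:2],bool);reg[10:160,230:305]=1
def T(u,v,z):return np.round(1e3*M.T@(atz(w,u,v,z,s)-s['tool_pos']),1)[:2]
bl=reg&(hsv[...,0]>100)&(hsv[...,0]<130)&(hsv[...,1]>90)
orr=(reg&(hsv[...,0]<20)&(hsv[...,1]>110)).astype(np.uint8)
n,l,st,ce=cv2.connectedComponentsWithStats(orr)
best=min(range(1,n),key=lambda i:np.hypot(*(ce[i]-(269,78)))+(1e3 if st[i,4]<300 else 0))
v,u=np.nonzero(l==best);print('bar px',u.min(),u.max(),v.min(),v.max(),len(u))
vb,ub=np.nonzero(bl);print('blue px',ub.min(),ub.max(),vb.min(),vb.max(),len(ub))
cu=(u.min()+u.max()+1)/2
print('bar far/near top',T(cu,v.min(),.096),T(cu,v.max()+1,.096),'near if bottom',T(cu,v.max()+1,.078))
cb=(ub.min()+ub.max()+1)/2
print('lane far/near',T(cb,vb.min(),.078),T(cb,vb.max()+1,.078))
for y in(40,70,100):
  rr=u[v==y];bb=ub[vb==y];print(y,'bar',T(rr.min(),y,.096),T(rr.max()+1,y,.096),'blue',(T(bb.min(),y,.078),T(bb.max()+1,y,.078)) if len(bb) else None)
for y in range(94,108):print(y,im[y,262:276:4].tolist())
```

```text
bar px 266 289 21 132 2227
blue px 261 295 24 136 575
bar far/near top [174.2  -0.5] [54.9 -0.3] near if bottom [53.6 -0.3]
lane far/near [175.7   0. ] [49.2  0.2]
40 bar [153.2 -12.7] [153.2  10.8] blue (array([157.2, -17.7]), array([157.3,  17.8]))
70 bar [121.    9.8] [121.   10.8] blue (array([123.2, -17.6]), array([123.3,  17.8]))
100 bar [ 89.4 -11.6] [89.4 12. ] blue (array([ 90. , -16.6]), array([90.1, 19.1]))
94 [[191, 212, 243], [246, 223, 211], [254, 191, 118], [254, 190, 120]]
95 [[190, 212, 242], [239, 214, 202], [254, 191, 119], [254, 194, 124]]
96 [[209, 222, 244], [241, 216, 202], [254, 193, 121], [254, 191, 122]]
97 [[225, 231, 245], [242, 219, 206], [254, 192, 121], [254, 192, 120]]
98 [[223, 230, 245], [241, 219, 204], [254, 191, 120], [254, 192, 123]]
99 [[221, 228, 245], [238, 215, 200], [254, 192, 123], [254, 187, 119]]
100 [[219, 225, 244], [246, 232, 226], [254, 189, 121], [254, 186, 117]]
101 [[217, 223, 243], [246, 231, 224], [254, 191, 125], [254, 187, 120]]
102 [[214, 222, 243], [245, 230, 223], [254, 190, 122], [254, 185, 115]]
103 [[219, 228, 246], [235, 218, 207], [254, 187, 119], [254, 189, 118]]
104 [[220, 229, 246], [215, 190, 184], [254, 189, 119], [254, 186, 118]]
105 [[219, 230, 246], [228, 213, 206], [254, 191, 122], [254, 189, 122]]
106 [[217, 227, 246], [221, 204, 199], [254, 190, 120], [254, 186, 119]]
107 [[215, 226, 245], [222, 205, 203], [254, 192, 120], [254, 184, 117]]
```

Run:
```python
from h import *
w=pickle.load(open('scene9.pkl','rb'));im=w['img'];hsv=cv2.cvtColor(im,cv2.COLOR_RGB2HSV)
reg=np.zeros(im.shape[:2],bool);reg[165:212,297:365]=1
d=np.array([.263,.965]);n=np.array([.965,-.263]);c=np.array([.5225,.0423])
def P(m,z):
  v,u=np.nonzero(m);q=np.array([atz(w,a+.0,b+.0,z)[:2]-c for a,b in zip(u,v)])*1e3
  return np.round(np.percentile(q@d,[0,1,99,100]),1),np.round(np.percentile(q@n,[0,1,99,100]),1),len(u)
print('bar',P(reg&(hsv[...,0]<20)&(hsv[...,1]>110),.096));print('bar0',P(reg&(hsv[...,0]<20)&(hsv[...,1]>110),.078))
print('blue',P(reg&(hsv[...,0]>100)&(hsv[...,0]<130)&(hsv[...,1]>70),.078))
```

```text
bar (array([-106.8, -101.1,   75. ,   78.6]), array([-78.7, -72.5, 102.9, 108.3]), 1303)
bar0 (array([-103.4,  -97.5,   82.1,   85.8]), array([-92.2, -85.8,  93.1,  98.7]), 1303)
blue (array([-61. , -60.9,  57.3,  62.1]), array([-16.9, -16.7,  13.2,  13.2]), 5)
```

The bar sits about 2 mm towards the rolls from the lane's centre, with a margin of about 1 mm. There's plenty of time, so I'll regrasp and centre it.

```bash
python3 -m pendant '[[-0.3,[40,0,0],[0,0,0]],[-0.3,[40,0,0],[0,0,0]],[-0.3,[30,0,50],[0,0,0]],[-0.3,[0,0,50],[0,0,0]],[-0.3,[0,0,50],[0,0,0]],[-0.3,[0,0,40],[0,0,0]],[-0.3,[0,0,12],[0,0,0]],[-0.3,[0,0,0],[0,0,0]]]' && python3 -m pendant '[[1,[0,0,0],[0,0,0]],[1,[0,0,0],[0,0,0]],[1,[0,0,0],[0,0,0]],[1,[0,0,0],[0,0,0]],[1,[0,0,0],[0,0,0]],[1,[0,0,0],[0,0,0]]]' 15 && python3 -m pendant '[[1,[-1,0,0],[0,0,0]],[1,[-1,0,0],[0,0,0]],[1,[0,0,0],[0,0,0]],[1,[0,0,0],[0,0,0]]]'
```

```text
clock: 23.62
tool_pos: [0.5219, 0.0435, 0.0852]
eef_rot: [0.795, 0.607, 0.0, -0.0]
contact_force: [0.2, -0.2, -0.1]
opening: 0.649
finger_force: 0.0
clock: 24.38
tool_pos: [0.5221, 0.0426, 0.0857]
eef_rot: [0.795, 0.607, 0.0, 0.0]
contact_force: [-0.1, 0.9, 6.0]
opening: 0.27
finger_force: 15.0
clock: 24.88
tool_pos: [0.5221, 0.0423, 0.0857]
eef_rot: [0.795, 0.607, 0.001, -0.0]
contact_force: [-0.5, 2.9, 5.3]
opening: 0.267
finger_force: 15.0
```

```bash
python3 -m pendant '[[1,[0,0,-0.6],[0,0,0]],[1,[0,0,0],[0,0,0]],[1,[0,0,0],[0,0,0]]]' && python3 -m pendant '[[1,[-0.8,0,0],[0,0,0]],[1,[0,0,0],[0,0,0]],[1,[0,0,0],[0,0,0]]]'
```

```text
clock: 25.25
tool_pos: [0.5213, 0.0409, 0.0857]
eef_rot: [0.795, 0.607, 0.0, -0.0]
contact_force: [0.3, 1.9, 0.6]
opening: 0.272
finger_force: 15.0
clock: 25.62
tool_pos: [0.5211, 0.0397, 0.0857]
eef_rot: [0.795, 0.607, 0.0, 0.0]
contact_force: [1.1, 1.1, 0.1]
opening: 0.274
finger_force: 15.0
```

```bash
python3 -m pendant '[[1,[0.8,0,0],[0,0,0]],[1,[0,0,0],[0,0,0]],[0.3,[0,0,0],[0,0,0]],[0,[0,0,0],[0,0,0]],[-0.3,[0,0,0],[0,0,0]],[-0.3,[0,0,0],[0,0,0]],[-0.3,[0,0,0],[0,0,0]],[-0.3,[0,0,0],[0,0,0]]]' && python3 -m pendant '[[-0.3,[0,0,-15],[0,0,0]],[-0.3,[0,0,-40],[0,0,0]],[-0.3,[0,0,-50],[0,0,0]],[-0.3,[0,0,-50],[0,0,0]],[-0.3,[-30,0,-50],[0,0,0]],[-0.3,[-40,0,0],[0,0,0]],[-0.3,[-40,0,0],[0,0,0]],[-0.3,[0,0,0],[0,0,0]]]'
python3 - <<'E'
from h import *
look('w10')
w=pickle.load(open('w10.pkl','rb'));im=w['img'];s=w['state'];M=R.from_quat(s['eef_rot']).as_matrix()
hsv=cv2.cvtColor(im,cv2.COLOR_RGB2HSV);reg=np.zeros(im.shape[:2],bool);reg[10:160,230:305]=1
def T(u,v,z):return np.round(1e3*M.T@(atz(w,u,v,z,s)-s['tool_pos']),1)[:2]
bl=reg&(hsv[...,0]>100)&(hsv[...,0]<130)&(hsv[...,1]>90)
n,l,st,ce=cv2.connectedComponentsWithStats((reg&(hsv[...,0]<20)&(hsv[...,1]>110)).astype(np.uint8))
b=min(range(1,n),key=lambda i:np.hypot(*(ce[i]-(269,78)))+(1e3 if st[i,4]<300 else 0))
v,u=np.nonzero(l==b);vb,ub=np.nonzero(bl);c=(u.min()+u.max()+1)/2;print(u.min(),u.max(),v.min(),v.max(),'blue',ub.min(),ub.max(),vb.min(),vb.max())
print('bar',T(c,v.min(),.096),T(c,v.max()+1,.096),'lane',T(c,vb.min(),.078),T(c,vb.max()+1,.078))
for y in(30,40,100,120):
  rr=u[v==y];bb=ub[vb==y];print(T(rr.min(),y,.096)[1],T(rr.max()+1,y,.096)[1],T(bb.min(),y,.078)[1],T(bb.max()+1,y,.078)[1])
E
```

```text
clock: 26.62
tool_pos: [0.5213, 0.0406, 0.0857]
eef_rot: [0.795, 0.607, 0.0, -0.0]
contact_force: [-0.4, -0.5, -0.3]
opening: 0.65
finger_force: 0.0
clock: 27.62
tool_pos: [0.491, -0.0691, 0.292]
eef_rot: [0.797, 0.604, -0.0, 0.001]
contact_force: [0.8, -0.6, -0.5]
opening: 0.65
finger_force: 0.0
[ 0.491  -0.0691  0.292 ] yawY -15.7 clock 27.625 [-0.14  0.46  0.29  1.89 -0.17  0.81 -0.04]
266 289 23 133 blue 261 295 23 134
bar [172.9  -0.5] [53.6 -0.3] lane [177.9  -0.5] [51.1 -0.3]
-12.9 10.9 -17.9 16.9
-12.8 10.9 -17.8 18.0
-11.7 12.1 -16.7 19.3
-11.8 12.2 -16.8 19.4
```

The bar is now within ~1 mm of the lane centre lengthwise and parallel to the outline, and the gripper is clear. Handing in.

```bash
python3 -c "from plant import r;print(r.finish_job())"
```

```text
the job is handed in; nothing more can be done
None
```

I handed the job in at about 28 s: the wheel was opened about 0.95 rad past the mark and brought back clockwise to within about 1° of it with the play taken up, and the copper bar lies inside the blue outline; I viewed 11 pictures, one over the limit of 10.

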